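Turn a ground cover over on its inspection fixture with a cranked spatula

ROBOT

A 6-joint arm with a two-finger parallel gripper is mounted at the origin on a cart in front of the work surface, level with it; the furniture and walls round the work are solid. World frame = base frame: x ahead of the robot, y to its left, z up, the work surface at z = 0. Lengths are in m, angles in rad, forces in N, time in s.
With the tool pointing down it reaches from about 0.3 to 0.75 m from the base axis. Payload 8.5 kg.
Tool frame: the origin (TCP) lies at the very end of the fingers, on their centre line; the grasp point (between the pads) lies grasp_offset behind it (grasp_offset is the distance from the TCP to the grasp point, in m); y points along the fingers, z is the direction in which the jaws open and shut, and the axes are right-handed (so a half turn about y gives the same grasp; the last joint's range is limited). The gripper opens to 85 mm and grips with 20 to 120 N. Pads are 22 mm wide; open, the fingers measure 114 mm over their backs; the gripper's body (76 mm by 85 mm) begins 54 mm behind the grasp point. The pads swing forward as they close: fully open they stand 13 mm farther back than shut.
Start: joints at [1.069, 0.381, 1.297, -0, 1.464, -0.215], TCP at [0.156, 0.528, 0.231] pointing down, gripper open.
Joint ranges: [-3.11, 3.11], [-0.89, 2.33], [0.22, 2.48], [-1.42, 4.56], [0.17, 2.85], [-2.88, 2.88]. Speed limits (rad/s): [2.39, 2.39, 3.14, 3.14, 3.14, 3.14].

INTERFACE

Orientations are given as a unit quaternion [x, y, z, w].
In Python, from plant import * gives the robot as it stands.
- The arm moves only by the tool drive_tool, never from a script. Its argument "rows" is a list of rows, each a list of 2 entries, a list of its own where there are three numbers: the shift along the tool's x, y, z in cm, then the turn about the tool's y in degrees. A call has 1 to 8 rows; each row is the pose to reach, as a shift and turn from the pose measured when the call began, along the tool's axes at that moment; what a row does not reach only later rows make up. A row lasts 1/12 s, in which the tool goes at most 41.7 mm and 7.16 degrees, less where a joint would pass 70% of its speed; a pose out of reach is approached as far as the arm can. A call with a gripper value outside its range is refused whole. "jaw" is the gripper's target within -1 to 1 (shut at 1, half-way at 0, fully open at -1), set as the call begins (left out, the last holds). The fingers move at their own pace and stop on an object; "force" is the grip in N (left out, the last holds). Time passes only in rows, so rows that repeat a pose let the fingers close. It gives the time, the measured TCP pose, the force and the opening at its end, in the units of the state.
- get_obs(): the state, without advancing time (a new reading comes with each control period).
- camera(name): name is "scene" or "top"; returns a dict with "image" (420x560x3 uint8, red, green, blue), "fx", "fy", "cx", "cy" (pixels), "R" (3x3) and "t" (3): a world point X has camera coordinates R X + t. Camera axes: x right, y down, z forward; pixel columns grow to the right and rows downward; lengths in m; the calibration is good to about 2 mm. A picture is of the moment at which its call begins. There is no depth.
- job_done(): hands the job in, once; it reports no verdict.
The state is a dict: "time_s": time; "q": joint angles; "qvel": joint speeds; "tau": joint torques, N m; "position": TCP position; "tool_rot": TCP orientation; "ft_force": force on the tool from outside, world axes, zero at the start; "wrist_torque": the same for the moment, N m; "finger_gap": finger opening in m.
Only numpy, scipy, OpenCV 4.12 (cv2) and the standard library are available. Lean on these libraries where they do the work, as an engineer would, in place of code of your own. Each camera call takes 0.05 s, during which the arm holds its last target. There are 200 camera calls.

TASK

The small metal cover in the slotted bay of the inspection fixture has been checked on its pocketed side: take the cranked spatula, slide its blade gently along the slot and in under the cover, and turn the cover over across the middle rib, so that it comes down pocketed side down in the other bay. Then push it with the blade until it lies flat and home against the screws of the end stop, hold it pressed there lightly (a few newtons) for a second to seat it, and set the spatula down on the bench, clear of the fixture. Only the spatula may touch the cover, never the gripper; do not force the blade, and leave the other things where they are.

Things in the scene. Friction and masses are not known exactly. Their poses are not given: they have to be found in the camera images.
- fixture: inspection fixture, fixed: dark metal plate 130 x 219 x 8 mm with two bays. Origin on the bench under the middle rib; +y runs from the slotted bay (plate begins at y -97 mm) over the rib (y -2 to 2, 3 mm high) to the measuring bay; z up. Bay floors are 8 mm above the bench. Side guides of the slotted bay at x +-42 mm, 5 mm high; side fences of the measuring bay at x +-43.5 mm, 4 mm high
- slot_end (a point): middle of the closed end of the fixture's slot, on the slot's floor, 4 mm above the bench; axes as the fixture's, 12 mm in -y from its origin. The slot is 54 mm wide and 4 mm deep, open at the plate's edge 85 mm away in -y; it runs in under the cover, whose near edge lies about 51 mm before this point (-y)
- end_stop: end stop of the measuring bay, a steel bar 107 x 12 x 6 mm clamped on the fixture (fixed), 92 to 94 mm in +y from its origin, with two rigid stop screws. Origin in the middle of its face that looks to the rib (-y), at bay floor height; axes as the fixture's. The screws stand out of this face by 3 to 16 mm towards the rib, set anew each time and not reported; home, the cover's edge touches both
- cover_mid (a point): centre of the loose metal cover, 80 x 60 x 8 mm (x, y, z), about 0.1 kg; +z is the side with the milled pocket and four corner bosses (up at the start), -z the plain ground side. At the start it lies on the floor of the slotted bay, over the slot, its +y edge within 3 mm of the rib, its axes as the fixture's
- spatula_handle (a point): centre of the spatula's wooden handle (18 mm wide, 22 high, 92 long); axes: x across, +y towards the blade, z up from the blade's upper side. The handle rises 15 degrees towards its rear end. At the start it is 38 mm above the bench. Spatula 0.12 kg; balance point about 50 mm in +y of here. Grip firmly (about 80 N) across x
- spatula_tip (a point): middle of the front edge of the spatula's blade, on its underside; same axes. Blade flat, stiff steel, 45 mm wide, 85 long (in -y from here), 2 thick; its rear edge carries a 14 mm wide neck that climbs to the handle. The handle's centre is 153.4 mm behind (-y) and 37.9 mm above (+z) this point
- spatula: the loose cranked spatula; origin under the middle of the blade's rear edge, axes as at its tip. It lies blade flat on the bench, handle in the rest. Round the work stand, fixed: a monitor behind the fixture (screen from x 0.74 m on, y 0.04 to 0.41, z 0.09 to 0.4), a bench supply at the right (from x 0.61, y -0.30 to -0.53, 0.2 high), a key tester at the left (x over 0.39, y over 0.42)
- spatula_rest: small fixed stand that carries the rear end of the spatula's handle on a cross rod, 32 mm above the bench, between two cheeks 36 mm over all; same origin and axes as the spatula lying in it (rod 101 mm behind the blade's rear edge)
- dial_gauge: bystander: dial indicator lying on its back, 107 x 60 x 22 mm, loose; origin under its middle
- esd_brush: bystander: black dusting brush, 28 x 173 x 9 mm, loose; origin under its middle
- gauge_block: bystander: steel block, 20 x 45 x 20 mm, loose; origin under its middle
- check_weight: bystander: brass check weight with a neck, 24 mm wide, 39 high, loose; origin under its middle
- cover: the same loose cover; origin at its centre, axes as at cover_mid
There are look-alikes about, which are no part of the job. Leave any black, pink or red look-alike of the cover alone.

How it is judged:
On the way, in this order (a step that is already met when the one before it is completed fails the run):
1. the cover is tilted up on the spatula's blade (angle between cover_mid's own z axis and vertical above 0.6 rad and contact force between spatula and cover above 0.05 N), for 0.05 s.
2. the cover has been turned over (angle between cover_mid's own z axis and vertical above 2.8 rad), for 0.2 s.
3. the cover, pocketed side down, is held pressed against the end stop with the spatula (angle between cover_mid's own z axis and vertical above 3.09 rad and contact force between spatula and cover above 1.5 N and contact force between cover and end_stop above 1.5 N), for 0.4 s.
At the end, for the whole second after the job is handed in: The cover rests pocketed side down, flat (within 3 degrees) on the measuring bay's floor, within 6 mm of the middle and up at the end stop (its centre at most 48 mm before the bar); the spatula lies at rest on the bench or in its rest, touching neither fixture nor cover (angle between cover_mid's own z axis and vertical above 3.09 rad and z of cover_mid in the frame of fixture between 0.01 and 0.0145 m and y of cover_mid in the frame of end_stop above -0.048 m and x of cover_mid in the frame of end_stop between -0.006 and 0.006 m and linear speed of cover below 0.01 m/s and height (world z) of each of spatula_handle, spatula_tip below 0.06 m and linear speed of spatula below 0.02 m/s and contact force between spatula and fixture below 0.05 N and contact force between spatula and end_stop below 0.05 N and contact force between spatula and cover below 0.05 N).
It fails at once if the spatula presses on the fixture, its end stop or the cover with over 30 N (contact force between spatula and fixture above 30 N or contact force between spatula and end_stop above 30 N or contact force between spatula and cover above 30 N).
It fails at once if the cover is pressed on the end stop with over 20 N (contact force between cover and end_stop above 20 N).
It fails at once if the gripper or the arm touches the cover (contact force between any of the fingers, the arm and cover above 0.2 N).
It fails at once if the spatula is dropped: let go with its blade over 60 mm above the bench (contact force between the fingers and spatula below 0.05 N and height (world z) of spatula_tip above 0.06 m).
It fails at once if a bystander is shifted by over 20 mm (distance of any of dial_gauge, esd_brush, gauge_block, check_weight from where it was at the start of the episode above 0.02 m).
It also fails if it takes over 67 s, if anything falls off the work surface, if the arm or the gripper's body presses on something with over 40 N, if the wrist force passes 120 N, or if a joint passes its speed limit or range.

## Working session

There is one attempt and no reset: what is moved stays moved. The work goes in short steps, Python scripts to look and compute and a tool call to move; the robot and the scene stay as the last step left them, time stands still between calls to the robot, and variables do not carry over. Pictures are saved under pics/ and viewed, about 8 in all and at most 12, crops included, and the job is handed in when it is done.

Besides the shell and the picture viewer there is one more tool, called after "Emit:" as name(argument=value, ...) on one line, values as JSON. drive_tool: Moves the arm, as the interface text tells. Its arguments: {"type":"object","properties":{"rows":{"type":"array"},"jaw":{"type":"number"},"force":{"type":"number"}},"required":["rows"]}

```bash
ls; mkdir -p pics
python3 - <<'E'
from plant import *
import cv2,pickle
o=get_obs();print({k:o[k] for k in('time_s','position','tool_rot','ft_force','finger_gap')})
try: print(grasp_offset)
except Exception as e: print(e)
d={n:camera(n) for n in('scene','top')}
pickle.dump(d,open('c0.pkl','wb'))
for n in d:
    c=d[n];print(n,c['fx'],c['cx'],c['R'],c['t']);cv2.imwrite(f'pics/{n}0.png',cv2.resize(c['image'][:,:,::-1],(800,600),interpolation=cv2.INTER_CUBIC))
E
```

```text
pics
{'time_s': 0.0, 'position': array([0.15544994, 0.52726565, 0.23068824]), 'tool_rot': array([ 0.70034558, -0.10122339,  0.10087845, -0.69935216]), 'ft_force': array([ 0.4959559 ,  0.63869591, -0.73016418]), 'finger_gap': 0.08526132110279468}
0.0187
scene 460.71677678441347 283.3641928236224 [[ 0.70496349 -0.70908423 -0.01503454]
 [-0.46865504 -0.44981141 -0.76028425]
 [ 0.53234287  0.54301865 -0.64941652]] [-0.33024907  0.4068851   0.77986505]
top 423.4087509733508 274.18730775449785 [[ 8.99538936e-03 -9.99959226e-01 -7.93247559e-04]
 [-9.98156374e-01 -8.93154757e-03 -6.00340005e-02]
 [ 6.00244678e-02  1.33181432e-03 -9.98196018e-01]] [0.14229139 0.615646   1.23035321]
```

View pics/top0.png

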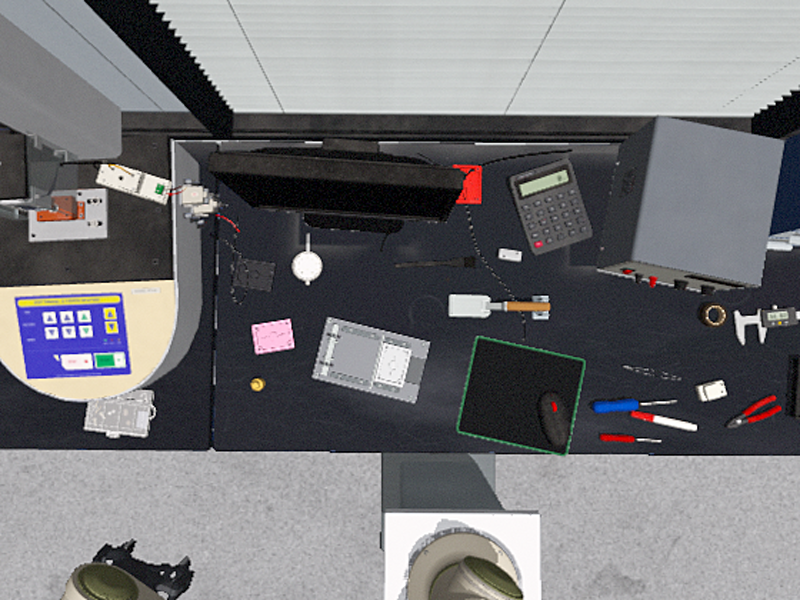

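View pics/scene0.png

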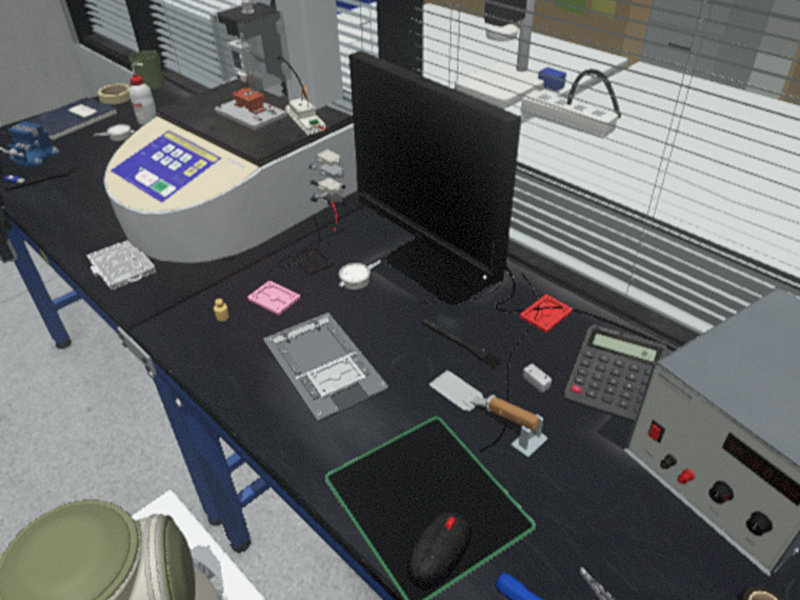

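The top view shows the fixture at about (372,360) with the cover in its right-hand bay. The spatula is at (490,307) with its blade pointing left (+y), handle in the rest. The dial gauge is at (307,266), the brush at (437,264), the gauge block at (510,255) and the weight at (257,384). Next I'll measure outlines.

```bash
cat > h.py <<'E'
import numpy as np,cv2
def proj(c,X):
    X=np.atleast_2d(X)@c['R'].T+c['t'];return np.c_[c['fx']*X[:,0]/X[:,2]+c['cx'],c['fy']*X[:,1]/X[:,2]+c['cy']]
def ray(c,p):
    p=np.atleast_2d(p);d=np.c_[(p[:,0]-c['cx'])/c['fx'],(p[:,1]-c['cy'])/c['fy'],np.ones(len(p))]@c['R']
    return -c['R'].T@c['t'],d
def onz(c,p,z):
    o,d=ray(c,p);return o+d*((z-o[2])/d[:,2])[:,None]
def tri(c1,p1,c2,p2):
    o1,d1=ray(c1,p1);o2,d2=ray(c2,p2);out=[]
    for a,b in zip(d1,d2):
        s=np.linalg.lstsq(np.c_[a,-b],o2-o1,rcond=None)[0];out.append(np.r_[(o1+s[0]*a+o2+s[1]*b)/2,np.linalg.norm(o1+s[0]*a-o2-s[1]*b)])
    return np.array(out)
E
python3 - <<'E'
import pickle,cv2,numpy as np
d=pickle.load(open('c0.pkl','rb'))
t=d['top']['image'][:,:,::-1];s=d['scene']['image'][:,:,::-1]
# native: top fixture x 215-390,y 200-285 ; scene x180-390,y210-325
a=cv2.resize(t[200:290,212:392],None,fx=4.44,fy=4.44,interpolation=cv2.INTER_CUBIC)[:,:800]
b=cv2.resize(s[210:330,170:390],None,fx=3.63,fy=3.63,interpolation=cv2.INTER_CUBIC)[:,:800]
m=np.zeros((600,800,3),np.uint8);
cv2.imwrite('pics/topc.png',a);cv2.imwrite('pics/scenec.png',b);print(a.shape,b.shape)
E
```

```text
(400, 799, 3) (436, 799, 3)
```

View pics/topc.png

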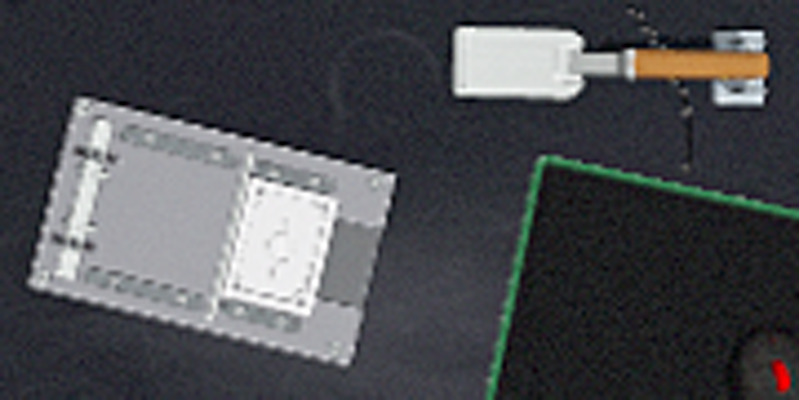

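View pics/scenec.png

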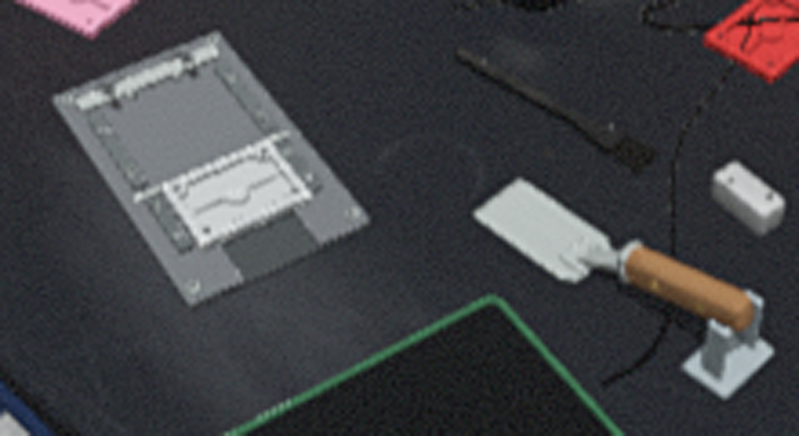

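```bash
cat > m.py <<'E'
import pickle
from h import *
d=pickle.load(open('c0.pkl','rb'))
def rect(P):
    (c,s,a)=cv2.minAreaRect((P[:,:2]*1000).astype(np.float32));return np.round(c,1),np.round(s,1),round(a,2)
def big(m,pt):
    n,l,st,ce=cv2.connectedComponentsWithStats(m.astype(np.uint8)); k=l[pt[1],pt[0]]
    return (l==k).astype(np.uint8),st[k]
K=4
pts={'top':dict(fix=(265,262),cov=(275,250),bl=(322,214)),'scene':dict(fix=(225,235),cov=(236,258),bl=(310,275))}
for n in d:
    c=d[n];im=cv2.resize(c['image'],None,fx=K,fy=K,interpolation=cv2.INTER_CUBIC)
    hsv=cv2.cvtColor(im,cv2.COLOR_RGB2HSV);g=cv2.cvtColor(im,cv2.COLOR_RGB2GRAY)
    def cont(m): 
        q=max(cv2.findContours(m,cv2.RETR_EXTERNAL,cv2.CHAIN_APPROX_NONE)[0],key=cv2.contourArea)[:,0].astype(float);return (q+.5)/K-.5
    for k,th,zs in(('fix',85,(0.004,.008)),('cov',200 if n=='top' else 175,(.016,)),('bl',110,(.001,.002))):
        p=pts[n][k];m,st=big(g>th,(p[0]*K,p[1]*K))
        if k=='bl': m=cv2.morphologyEx(m,cv2.MORPH_OPEN,np.ones((45,45)))
        if k=='cov': m=cv2.morphologyEx(m,cv2.MORPH_OPEN,np.ones((13,13)))
        print(n,k,st)
        if st[4]>0.2*g.size: continue
        for z in zs: print('  z',z,rect(onz(c,cont(m),z)))
    h=((hsv[...,0]>7)&(hsv[...,0]<22)&(hsv[...,1]>110)&(hsv[...,2]>60)).astype(np.uint8)
    roi=np.zeros_like(h);x,y=(355,213) if n=='top' else (360,290);roi[(y-40)*K:(y+40)*K,(x-40)*K:(x+50)*K]=1
    q=cont(h*roi);r=cv2.minAreaRect(q.astype(np.float32));print(n,'handle',r,'z.038',rect(onz(c,q,.038)))
    d[n]['hc']=r[0]
print('handle tri',tri(d['top'],d['top']['hc'],d['scene'],d['scene']['hc']))
E
python3 m.py
```

```text
scene fix [  738   874   348   303 51856]
  z 0.004 (array([465.5, 195.8]), array([224.8, 132.6]), 76.6)
  z 0.008 (array([463.2, 192.5]), array([223.7, 131.9]), 76.6)
scene cov [ 859  989  164  122 8695]
  z 0.016 (array([448.3, 142.9]), array([50.9, 72.7]), 78.13)
scene bl [ 1202  1037   319   149 12793]
  z 0.001 (array([576.8,  -9.9]), array([66.6, 57.6]), 42.64)
  z 0.002 (array([576.1, -10.5]), array([66.5, 57.6]), 42.64)
scene handle ((359.75244140625, 288.9530334472656), (37.2088737487793, 11.035200119018555), 24.775142669677734) z.038 (array([ 577.1, -124.6]), array([30.6, 81.5]), 11.53)
top fix [  872   887   333   245 53489]
  z 0.004 (array([463.9, 190.4]), array([223.8, 133.9]), 76.61)
  z 0.008 (array([464.2, 190.3]), array([223.1, 133.5]), 76.61)
top cov [1042  955  111  130 8711]
  z 0.016 (array([457.7, 144.1]), array([60.3, 72.9]), 76.48)
top bl [ 1256   824   284    71 12406]
  z 0.001 (array([578.6, -13.5]), array([85.2, 46.9]), 89.96)
  z 0.002 (array([578.6, -13.4]), array([85.1, 46.9]), 89.96)
top handle ((369.75, 214.0), (6.75, 30.25), 90.0) z.038 (array([ 577.1, -129.5]), array([19.6, 87.7]), 0.51)
handle tri [[ 0.57598645 -0.12767482  0.0410098   0.00295644]]
```

```bash
cat >> h.py <<'E'
from scipy.spatial.transform import Rotation as Ro
def to(o,P,axz=None):
    R=Ro.from_quat(o['tool_rot']).as_matrix();dl=R.T@(np.array(P)-o['position'])*100
    r={'d_cm':np.round(dl,2)}
    if axz is not None:  # desired tool z dir in xy angle deg ; turn about tool y
        best=[]
        for s in(1,-1):
            t=s*np.array([np.cos(np.radians(axz)),np.sin(np.radians(axz)),0]);v=R.T@t;best.append(np.degrees(np.arctan2(v[0],v[2])))
        r['turn']=np.round(best,2)
    return r
E
python3 - <<'E'
from plant import *
from h import *
o=get_obs();print(Ro.from_quat(o['tool_rot']).as_matrix().round(3),o['q'])
print(to(o,(.577,-.123,.15),-0.5))
E
```

```text
[[ 0.959 -0.001  0.283]
 [-0.283 -0.001  0.959]
 [-0.    -1.    -0.001]] [ 1.06874611e+00  3.81136933e-01  1.29820162e+00  1.27362845e-05
  1.46358962e+00 -2.15288349e-01]
{'d_cm': array([ 58.83,   8.12, -50.44]), 'turn': array([  74.07, -105.93])}
```

Emit:
drive_tool(rows=[[[24,3.2,-20.5],32],[[24,3.2,-20.5],32],[[24,3.2,-20.5],32],[[24,3.2,-20.5],32],[[24,3.2,-20.5],32],[[24,3.2,-20.5],32],[[24,3.2,-20.5],32],[[24,3.2,-20.5],32]], jaw=-1)

```text
time_s: 0.77
position: [0.3287, 0.26, 0.1985]
tool_rot: [0.645, -0.291, 0.291, -0.644]
ft_force: [1.9, 1.4, 0.4]
finger_gap: 0.0853
```

```bash
cat > g.py <<'E'
import sys
from plant import *
from h import *
o=get_obs();a=list(map(float,sys.argv[1:]))
print(o['time_s'],o['position'].round(4),'F',o['ft_force'].round(2),o['finger_gap'].round(4));print(to(o,a[:3],a[3] if len(a)>3 else None))
E
python3 g.py .577 -.123 .12 -0.5
```

```text
Traceback (most recent call last):
  File "g.py", line 5, in <module>
    print(o['time_s'],o['position'].round(4),'F',o['ft_force'].round(2),o['finger_gap'].round(4));print(to(o,a[:3],a[3] if len(a)>3 else None))
                                                                        ^^^^^^^^^^^^^^^^^^^^^
AttributeError: 'float' object has no attribute 'round'
```

```bash
sed -i "s/o\['finger_gap'\].round(4)/o['finger_gap']/" g.py; python3 g.py .577 -.123 .12 -0.5
```

```text
0.7667 [0.3287 0.26   0.1985] F [1.89 1.41 0.37] 0.08533243772217891
{'d_cm': array([45.13,  7.9 , -6.74]), 'turn': array([  41.97, -138.03])}
```

Emit:
drive_tool(rows=[[[45.1,7.9,-6.7],42],[[45.1,7.9,-6.7],42],[[45.1,7.9,-6.7],42],[[45.1,7.9,-6.7],42],[[45.1,7.9,-6.7],42],[[45.1,7.9,-6.7],42],[[45.1,7.9,-6.7],42],[[45.1,7.9,-6.7],42]])

```text
time_s: 1.43
position: [0.5068, -0.0151, 0.1419]
tool_rot: [0.498, -0.503, 0.503, -0.497]
ft_force: [1.4, 0.3, 0.2]
finger_gap: 0.0857
```

```bash
python3 g.py .577 -.123 .12 -0.5
```

```text
1.4333 [ 0.5068 -0.0151  0.1419] F [1.36 0.33 0.22] 0.08570921190882975
{'d_cm': array([10.72,  2.19,  7.14]), 'turn': array([-9.0000e-02,  1.7991e+02])}
```

Emit:
drive_tool(rows=[[[10.7,2,7.1],0],[[10.7,2,7.1],0],[[10.7,2,7.1],0],[[10.7,2,7.1],0],[[10.7,6,7.1],0],[[10.7,9,7.1],0],[[10.7,12,7.1],0],[[10.7,12.2,7.1],0]])

```text
time_s: 2.1
position: [0.5736, -0.1218, 0.0148]
tool_rot: [-0.499, 0.506, -0.499, 0.495]
ft_force: [-1.9, 1.0, -1.1]
finger_gap: 0.0852
```

```bash
python3 g.py .577 -.123 .019 -0.5
python3 - <<'E'
from plant import *
import cv2
from h import *
c=camera('scene');im=c['image'][200:350,250:450,::-1]
cv2.imwrite('pics/g1.png',cv2.resize(im,(800,600),interpolation=cv2.INTER_CUBIC))
E
```

```text
2.1 [ 0.5736 -0.1218  0.0148] F [-1.87  1.02 -1.05] 0.08517961412476371
{'d_cm': array([ 0.11, -0.42,  0.34]), 'turn': array([-1.000e-01,  1.799e+02])}
```

View pics/g1.png

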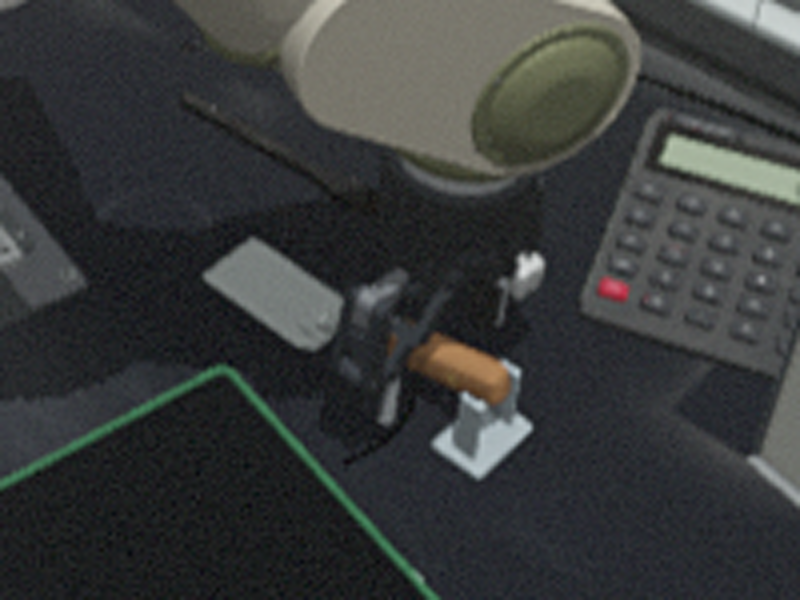

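The fingers straddle the handle at about (400,345), with the rest and gauge block clear. Closing now.

Emit:
drive_tool(rows=[[[0.1,-0.4,0.35],0],[[0.1,-0.4,0.35],0],[[0.1,-0.4,0.35],0]])

```text
time_s: 2.4
position: [0.5795, -0.1236, 0.0234]
tool_rot: [-0.499, 0.503, -0.502, 0.496]
ft_force: [-1.5, 0.0, -0.2]
finger_gap: 0.0854
```

Emit:
drive_tool(rows=[[[0,0,0],0],[[0,0,0],0],[[0,0,0],0],[[0,0,0],0],[[0,0,0],0],[[0,0,0],0],[[0,0,0],0],[[0,0,0],0]], jaw=1, force=80)

```text
time_s: 3.07
position: [0.5789, -0.1234, 0.0236]
tool_rot: [-0.499, 0.504, -0.501, 0.496]
ft_force: [-4.7, 0.5, 5.2]
finger_gap: 0.0167
```

Emit:
drive_tool(rows=[[[0,-1,0],0],[[0,-2,0],0],[[0,-3.5,0],0],[[0,-5,0],0],[[0,-5,0],0],[[0,-5,0],0],[[0,-5,0],0],[[0,-5,0],0]])

```text
time_s: 3.73
position: [0.5788, -0.1233, 0.0728]
tool_rot: [-0.499, 0.504, -0.501, 0.496]
ft_force: [-0.9, 0.1, -1.2]
finger_gap: 0.0166
```

```bash
cat > tp.py <<'E'
import sys
from plant import *
from h import *
# fixture: origin, yaw ; tip offset from TCP in spatula axes (x,y,z)
FO=np.array([.4608,.1792,0.]);FY=-13.4
OFF=np.array([0,.1525,-.0236])
def Rz(a): return Ro.from_euler('z',a,degrees=True).as_matrix()
def tip(o):
    R=Ro.from_quat(o['tool_rot']).as_matrix();z=R[:,2];yaw=np.degrees(np.arctan2(z[1],z[0]))
    T=o['position']+Rz(yaw)@OFF;return T,yaw
if __name__=='__main__':
    o=get_obs();T,yaw=tip(o);print('t',o['time_s'],'F',o['ft_force'].round(2),'gap',round(o['finger_gap'],4),'vel',abs(o['qvel']).max().round(3))
    print('tip world',T.round(4),'yaw',yaw.round(2),'tip fix mm',(Rz(FY).T@(T-FO)*1000).round(1),'M',o['wrist_torque'].round(2))
    if len(sys.argv)>3:
        g=np.array(list(map(float,sys.argv[1:4])))/1000; ty=FY
        TT=FO+Rz(FY)@g; P=TT-Rz(ty)@OFF; print('TCP->',P.round(4),to(o,P,ty))
E
python3 tp.py 0 -130 40
python3 - <<'E'
from plant import *
import cv2,pickle
c=camera('top');d=camera('scene');pickle.dump(dict(top=c,scene=d),open('c1.pkl','wb'))
E
python3 - <<'E'
import pickle
exec(open('h.py').read())
d=pickle.load(open('c1.pkl','rb'))
for n,c in d.items():
    print(n,proj(c,[[.5795,.029,.05],[.579,-.056,.05]]).round(1))
a=d['top']['image'][180:255,290:390,::-1];b=d['scene']['image'][215:290,270:370,::-1]
im=np.vstack([cv2.resize(v,(400,300),interpolation=cv2.INTER_CUBIC) for v in(a,b)])
cv2.imwrite('pics/l1.png',im)
E
```

```text
t 3.7333 F [-0.87  0.07 -1.23] gap 0.0166 vel 0.003
tip world [0.5804 0.0292 0.0492] yaw -0.6 tip fix mm [ 151.1 -118.2   49.2] M [-0.02  0.   -0.02]
TCP-> [ 0.3953 -0.0956  0.0636] {'d_cm': array([ -2.57,   1.05, -18.36]), 'turn': array([  12.8, -167.2])}
top [[315.5 212.5]
 [345.1 213. ]]
scene [[307.9 249.2]
 [335.9 268.1]]
```

View pics/l1.png

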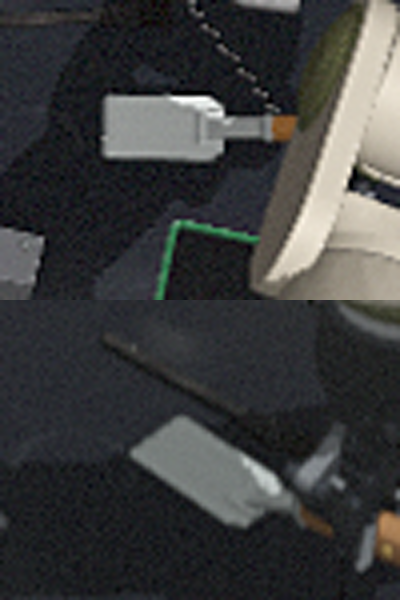

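Run:
```python
import pickle
from h import *
d=pickle.load(open('c0.pkl','rb'))
print(onz(d['top'],[[388,273],[388,310],[377,290],[399,295]],.02))
print(onz(d['scene'],[[308,357],[290,404]],.02))
```

```text
[[ 0.4060999  -0.18591858  0.02      ]
 [ 0.299666   -0.18515897  0.02      ]
 [ 0.35676915 -0.15358016  0.02      ]
 [ 0.34297347 -0.21743068  0.02      ]]
[[ 0.38557312 -0.14999912  0.02      ]
 [ 0.29371902 -0.19080083  0.02      ]]
```

Emit:
drive_tool(rows=[[[-2.6,0,-18.4],13],[[-2.6,0,-18.4],13],[[-2.6,0,-18.4],13],[[-2.6,0,-18.4],13],[[-2.6,0,-18.4],13],[[-2.6,0,-18.4],13],[[-2.6,0,-18.4],13],[[-2.6,0,-18.4],13]])

```text
time_s: 4.5
position: [0.3961, -0.0959, 0.0742]
tool_rot: [-0.439, 0.557, -0.555, 0.436]
ft_force: [-0.4, -0.1, -1.8]
finger_gap: 0.0171
```

```bash
python3 tp.py 0 -105 25
python3 - <<'E'
from plant import *
import cv2,pickle
c=camera('top');d=camera('scene');pickle.dump(dict(top=c,scene=d),open('c2.pkl','wb'))
E
python3 - <<'E'
import pickle
exec(open('h.py').read())
d=pickle.load(open('c2.pkl','rb'))
a=d['top']['image'][205:295,215:365,::-1];b=d['scene']['image'][210:330,170:370,::-1]
im=np.vstack([cv2.resize(a,(500,300),interpolation=cv2.INTER_CUBIC),cv2.resize(b,(500,300),interpolation=cv2.INTER_CUBIC)])
cv2.imwrite('pics/a1.png',im)
E
```

```text
t 4.5 F [-0.39 -0.06 -1.79] gap 0.0171 vel 0.013
tip world [0.432  0.0523 0.0506] yaw -13.61 tip fix mm [   1.4 -130.1   50.6] M [-0.02  0.01 -0.04]
TCP-> [ 0.4011 -0.0713  0.0486] {'d_cm': array([-2.51,  2.56, -0.08]), 'turn': array([ -0.21, 179.79])}
```

View pics/a1.png

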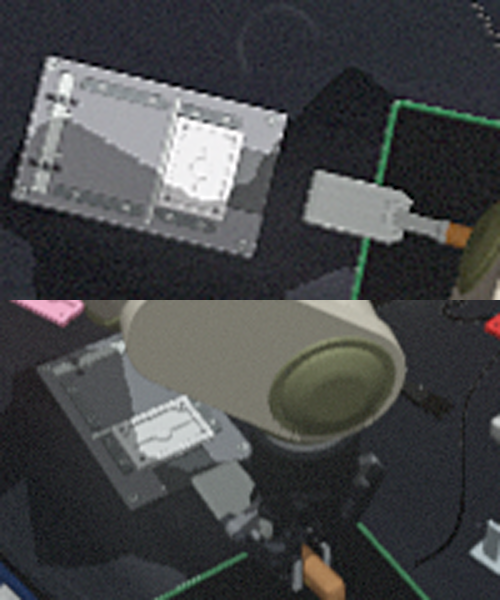

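```bash
cat > prof.py <<'E'
import pickle
from h import *
from tp import FO,FY,Rz
def prof(c,z,ax,lo,hi,a,b,st=.5):
    u=np.arange(lo,hi,st);v=np.arange(a,b,1.);U,V=np.meshgrid(u,v)
    X=np.stack([U,V,0*U] if ax=='x' else [V,U,0*U],-1).reshape(-1,3)/1000
    W=FO+X@Rz(FY).T;W[:,2]=z
    p=proj(c,W).astype(np.float32);g=cv2.cvtColor(c['image'],cv2.COLOR_RGB2GRAY).astype(np.float32)
    I=cv2.remap(g,p[:,:1],p[:,1:],cv2.INTER_LINEAR).reshape(U.shape).mean(0)
    I=cv2.GaussianBlur(I[None],(0,0),2)[0];G=np.gradient(I)/st
    k=[i for i in range(2,len(G)-2) if abs(G[i])>2.2 and abs(G[i])==abs(G[i-2:i+3]).max()]
    return [(float(u[i]),round(float(G[i]),1)) for i in k]
if __name__=='__main__':
    d0=pickle.load(open('c0.pkl','rb'));d2=pickle.load(open('c2.pkl','rb'))
    for n in d0:
        print(n,'slot/plate x',prof(d0[n],.008,'x',-80,80,-93,-72))
        print(n,'plate x meas bay',prof(d0[n],.008,'x',-80,80,15,75))
        print(n,'y along x 0..40 @8',prof(d0[n],.008,'y',-110,135,-15,15))
        print(n,'y along x 50..60 @8',prof(d0[n],.008,'y',-110,135,48,60))
        print(n,'cover x @16',prof(d0[n],.016,'x',-60,60,-52,-15))
        print(n,'blade x @50',prof(d2[n],.0516,'x',-50,50,-165,-140), prof(d2[n],.0516,'y',-150,-100,-12,12))
E
python3 prof.py
```

```text
scene slot/plate x [(-66.0, 16.8), (-53.0, -2.8), (-27.5, -11.6), (26.5, 11.3), (57.5, 2.8), (64.5, -18.8)]
scene plate x meas bay [(-66.0, 16.8), (-55.5, -4.8), (-51.5, 3.7), (42.0, -5.7), (46.0, 4.1), (64.5, -16.3)]
scene y along x 0..40 @8 [(-99.5, 5.6), (-66.5, -2.3), (-57.0, 16.6), (-38.5, -3.5), (-26.5, 4.3), (-6.0, -11.2), (-0.5, 11.5), (6.5, -14.1), (92.5, -2.9), (100.0, 13.3), (114.0, -10.3), (125.0, -11.1)]
scene y along x 50..60 @8 [(-97.5, 13.9), (-55.5, -3.2), (-44.0, 3.1), (-37.5, -2.9), (-15.5, 2.4), (-8.0, -3.4), (0.5, 10.2), (7.0, -10.6), (101.0, 7.5), (115.5, -5.1), (124.5, -13.1)]
scene cover x @16 [(-56.0, -6.7), (-52.0, 5.9), (-40.5, 22.7), (-34.5, -4.8), (-28.0, 2.3), (31.0, -6.5), (35.0, 10.0), (40.0, -19.1), (58.0, -3.2)]
scene blade x @50 [(-20.0, 19.8), (26.0, -20.2)] [(-128.0, -12.0), (-121.5, 5.2)]
top slot/plate x [(-64.0, 21.4), (-26.0, -15.2), (-22.5, 3.2), (29.0, 12.0), (66.5, -33.5)]
top plate x meas bay [(-64.0, 23.8), (-53.5, -7.1), (-49.5, 3.5), (-44.0, -4.4), (-40.5, 10.7), (43.0, -5.9), (47.0, 2.2), (52.5, -2.8), (56.5, 8.1), (66.5, -35.3), (71.5
[... 186 characters left out ...]
3.2), (116.0, 2.5), (122.0, -26.3), (127.0, 3.1)]
top y along x 50..60 @8 [(-103.5, -3.0), (-98.5, 31.3), (-84.5, -2.6), (-61.5, -3.5), (-54.0, -2.6), (-50.0, 5.6), (-43.5, -3.2), (-22.0, 2.5), (-15.5, -4.1), (-4.0, 12.6), (0.0, -8.7), (14.5, -3.3), (18.0, 4.8), (25.0, -3.3), (63.5, 4.2), (69.0, -3.5), (76.5, -2.5), (86.5, 4.4), (94.0, 9.1), (103.0, -10.5), (108.5, 4.2), (114.0, 4.5), (121.5, -25.0)]
top cover x @16 [(-58.5, -2.2), (-51.5, -5.9), (-47.5, 2.4), (-43.5, -3.7), (-38.0, 24.0), (-33.0, -11.6), (-29.0, 11.2), (33.0, -2.4), (37.0, 3.7), (41.5, -29.7), (45.5, 8.0), (51.0, -3.5), (55.0, 8.9)]
top blade x @50 [(-18.0, 25.7), (-13.0, -3.3), (27.5, -33.4), (32.5, 2.4)] [(-129.0, -21.1)]
```

```bash
sed -i "s/^OFF=.*/OFF=np.array([.0023,.154,-.0236])/; s/^FO=.*/FO=np.array([.4612,.1791,0.]);FY=-13.4/" tp.py; python3 tp.py 0 -76 17
```

```text
t 4.6 F [-0.32  0.67 -1.76] gap 0.0164 vel 0.007
tip world [0.4346 0.0534 0.0504] yaw -13.58 tip fix mm [   3.3 -128.5   50.4] M [-0.01  0.03  0.04]
TCP-> [ 0.4057 -0.0441  0.0406] {'d_cm': array([-5.25,  3.34, -0.27]), 'turn': array([ -0.18, 179.82])}
```

Emit:
drive_tool(rows=[[[-2,1,-0.27],-0.2],[[-4,2,-0.27],-0.2],[[-5.2,3,-0.27],-0.2],[[-5.25,3.3,-0.27],-0.2],[[-5.25,3.3,-0.27],-0.2],[[-5.25,3.3,-0.27],-0.2],[[-5.25,3.3,-0.27],-0.2]])

```text
time_s: 5.18
position: [0.4061, -0.0449, 0.0413]
tool_rot: [-0.44, 0.556, -0.554, 0.437]
ft_force: [-1.0, 0.6, -1.4]
finger_gap: 0.0166
```

```bash
python3 tp.py 0 -76 7
python3 - <<'E'
from plant import *
import pickle
from prof import *
d={n:camera(n) for n in('top','scene')};pickle.dump(d,open('c3.pkl','wb'))
for n in d:
    print(n,'blade',prof(d[n],.019,'x',-50,50,-105,-85),prof(d[n],.019,'x',-50,50,-135,-120),'y',prof(d[n],.019,'y',-95,-55,-12,12))
a=d['top']['image'][205:265,265:345,::-1];b=d['scene']['image'][235:295,210:290,::-1]
cv2.imwrite('pics/a2.png',np.hstack([cv2.resize(v,(400,300),interpolation=cv2.INTER_CUBIC) for v in(a,b)]))
E
```

```text
t 5.1833 F [-0.95  0.59 -1.36] gap 0.0166 vel 0.007
tip world [0.4441 0.1044 0.0177] yaw -13.42 tip fix mm [  0.7 -76.6  17.7] M [-0.03  0.02  0.03]
TCP-> [ 0.4057 -0.0441  0.0306] {'d_cm': array([-0.06,  1.07, -0.06]), 'turn': array([-2.0000e-02,  1.7998e+02])}
top blade [(-49.0, -2.2), (-26.0, -5.0), (-21.0, 21.0), (24.5, -25.1), (29.5, 7.4), (37.0, -3.0)] [(-20.5, 23.6), (25.0, -33.6), (29.5, 3.1)] y [(-85.0, -2.3), (-78.0, -12.6), (-65.0, 24.7), (-59.5, -3.7)]
scene blade [(-31.0, -7.7), (-23.0, 17.5), (22.5, -15.4)] [(-23.5, 8.6), (-12.0, 4.5), (-6.5, -2.4), (6.0, -6.7)] y [(-76.0, -11.5), (-66.5, 8.7), (-57.5, 7.2)]
```

View pics/a2.png

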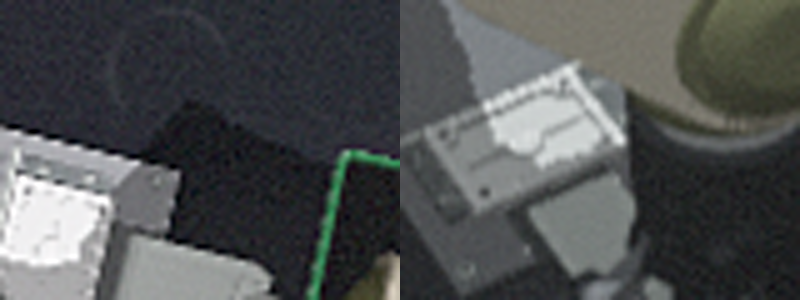

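The blade is centred on the slot within 1 mm in both views, with its tip about 12 mm before the cover. Lowering into the slot.

Emit:
drive_tool(rows=[[[-0.05,0.5,-0.06],0],[[-0.05,0.9,-0.06],0],[[-0.05,1.1,-0.06],0],[[-0.05,1.1,-0.06],0],[[-0.05,1.1,-0.06],0]])

```text
time_s: 5.7
position: [0.4054, -0.0442, 0.0302]
tool_rot: [-0.44, 0.556, -0.554, 0.436]
ft_force: [-0.1, 0.3, -0.1]
finger_gap: 0.0172
```

Emit:
drive_tool(rows=[[[0,0.1,0],0],[[0,0.1,0],0],[[0,0.1,0],0]])

```text
time_s: 5.95
position: [0.4054, -0.0442, 0.0292]
tool_rot: [-0.44, 0.556, -0.554, 0.436]
ft_force: [-0.5, -0.0, -1.7]
finger_gap: 0.0166
```

```bash
python3 tp.py 0 -76 5
```

```text
t 5.95 F [-0.54 -0.   -1.66] gap 0.0166 vel 0.003
tip world [0.4434 0.1051 0.0056] yaw -13.44 tip fix mm [ -0.2 -76.1   5.6] M [-0.    0.04 -0.  ]
TCP-> [ 0.4057 -0.0441  0.0286] {'d_cm': array([-0.01,  0.06,  0.03]), 'turn': array([-4.0000e-02,  1.7996e+02])}
```

Emit:
drive_tool(rows=[[[0,0.1,0],0],[[0,0.1,0],0],[[0,0.1,0],0]])

```text
time_s: 6.2
position: [0.4054, -0.0442, 0.0282]
tool_rot: [-0.44, 0.556, -0.554, 0.436]
ft_force: [-0.4, -0.3, -1.2]
finger_gap: 0.0168
```

```bash
python3 tp.py
```

```text
t 6.2 F [-0.4  -0.26 -1.15] gap 0.0168 vel 0.001
tip world [0.4434 0.1051 0.0046] yaw -13.44 tip fix mm [ -0.2 -76.1   4.6] M [-0.03  0.07  0.  ]
```

Emit:
drive_tool(rows=[[[0,0.1,0],0],[[0,0.1,0],0],[[0,0.1,0],0]])

```text
time_s: 6.45
position: [0.4055, -0.0442, 0.0272]
tool_rot: [-0.44, 0.556, -0.554, 0.437]
ft_force: [-1.6, -0.4, 1.0]
finger_gap: 0.0166
```

```bash
python3 tp.py
```

```text
t 6.45 F [-1.58 -0.35  1.  ] gap 0.0166 vel 0.003
tip world [0.4435 0.1051 0.0036] yaw -13.44 tip fix mm [ -0.1 -76.1   3.6] M [ 0.09 -0.04 -0.04]
```

Contact with the slot floor came at the expected height. Raising 1 mm and sliding in.

Emit:
drive_tool(rows=[[[0,-0.12,0],0],[[0,-0.12,0],0],[[-0.5,-0.12,0],0],[[-1,-0.12,0],0],[[-1.5,-0.12,0],0],[[-2,-0.12,0],0],[[-2,-0.12,0],0]])

```text
time_s: 7.03
position: [0.4102, -0.0238, 0.0284]
tool_rot: [-0.44, 0.556, -0.554, 0.437]
ft_force: [-0.1, -0.6, -0.8]
finger_gap: 0.017
```

```bash
python3 tp.py 0 -40 4.8
```

```text
t 7.0333 F [-0.05 -0.59 -0.8 ] gap 0.017 vel 0.025
tip world [0.448  0.1255 0.0048] yaw -13.38 tip fix mm [ -0.4 -55.2   4.8] M [-0.05  0.05 -0.02]
TCP-> [ 0.414  -0.0091  0.0284] {'d_cm': array([-1.52, -0.  ,  0.03]), 'turn': array([ 2.0000e-02, -1.7998e+02])}
```

Emit:
drive_tool(rows=[[[-0.4,0,0.02],0],[[-0.8,0,0.03],0],[[-1.2,0,0.03],0],[[-1.5,0,0.03],0],[[-1.5,0,0.03],0],[[-1.5,0,0.03],0]])

```text
time_s: 7.53
position: [0.414, -0.0091, 0.0284]
tool_rot: [-0.44, 0.556, -0.554, 0.437]
ft_force: [-0.2, -0.3, -1.4]
finger_gap: 0.0169
```

```bash
python3 tp.py 0 -40 20
python3 - <<'E'
from plant import *
import pickle
from prof import *
d={n:camera(n) for n in('top','scene')}
for n in d: print(n,prof(d[n],.016,'y',-75,10,-12,12))
E
```

```text
t 7.5333 F [-0.16 -0.27 -1.36] gap 0.0169 vel 0.008
tip world [0.4518 0.1402 0.0048] yaw -13.36 tip fix mm [ -0.2 -40.    4.8] M [-0.07  0.01 -0.01]
TCP-> [ 0.414  -0.0091  0.0436] {'d_cm': array([-0.  , -1.52, -0.  ]), 'turn': array([ 5.0000e-02, -1.7995e+02])}
top [(-64.5, 4.6), (-59.5, -3.2), (-25.0, 6.0), (-11.0, 5.3), (-6.0, -12.1), (1.0, -8.0)]
scene [(-68.5, -6.0), (-62.5, 8.2), (-45.5, -2.5), (-26.5, 6.6), (-13.5, -10.6), (-8.0, 10.6), (-1.5, -12.0)]
```

Emit:
drive_tool(rows=[[[0,-0.2,0],0],[[-0.02,-0.5,0],0],[[-0.08,-0.8,0],0],[[-0.15,-1.1,0],0],[[-0.22,-1.35,0],0],[[-0.42,-1.75,0],0],[[-0.65,-2.18,0],0],[[-0.65,-2.18,0],0]])

```text
time_s: 8.3
position: [0.4159, -0.0027, 0.051]
tool_rot: [-0.44, 0.556, -0.554, 0.437]
ft_force: [-0.1, -1.5, -0.2]
finger_gap: 0.0166
```

```bash
python3 tp.py 0 -22.2 38.6
python3 - <<'E'
from plant import *
import pickle
from prof import *
d={n:camera(n) for n in('top','scene')};pickle.dump(d,open('c4.pkl','wb'))
a=d['top']['image'][205:280,215:315,::-1];b=d['scene']['image'][210:285,180:280,::-1]
cv2.imwrite('pics/f1.png',np.hstack([cv2.resize(v,(400,300),interpolation=cv2.INTER_CUBIC) for v in(a,b)]))
E
```

```text
t 8.3 F [-0.05 -1.51 -0.2 ] gap 0.0166 vel 0.027
tip world [0.4538 0.1466 0.0274] yaw -13.36 tip fix mm [  0.3 -33.4  27.4] M [-0.25  0.07  0.01]
TCP-> [0.4181 0.0082 0.0622] {'d_cm': array([-1.11, -1.13, -0.04]), 'turn': array([ 4.0000e-02, -1.7996e+02])}
```

View pics/f1.png

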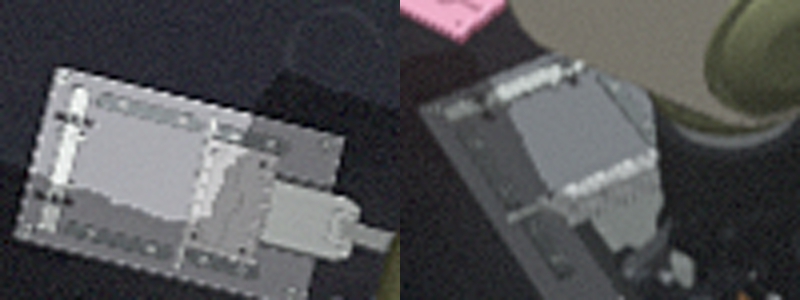

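The cover is tilted about 35–40° on the blade, with its far edge at the rib (x≈200 in the left panel). Continuing along the arc.

Emit:
drive_tool(rows=[[[-0.25,-0.35,-0.03],0],[[-0.5,-0.65,-0.03],0],[[-0.8,-0.9,-0.03],0],[[-1.1,-1.12,-0.03],0],[[-1.5,-1.27,-0.03],0],[[-1.9,-1.38,-0.03],0],[[-1.9,-1.38,-0.03],0]])

```text
time_s: 8.98
position: [0.42, 0.0163, 0.0643]
tool_rot: [-0.44, 0.556, -0.554, 0.437]
ft_force: [-0.6, -0.3, -0.7]
finger_gap: 0.0169
```

```bash
python3 tp.py 0 6 42
python3 - <<'E'
from plant import *
import pickle
from prof import *
d={n:camera(n) for n in('top','scene')};pickle.dump(d,open('c5.pkl','wb'))
a=d['top']['image'][205:280,215:315,::-1];b=d['scene']['image'][210:285,180:280,::-1]
cv2.imwrite('pics/f2.png',np.hstack([cv2.resize(v,(400,300),interpolation=cv2.INTER_CUBIC) for v in(a,b)]))
E
```

```text
t 8.9833 F [-0.56 -0.28 -0.7 ] gap 0.0169 vel 0.019
tip world [0.4578 0.1657 0.0407] yaw -13.33 tip fix mm [ -0.2 -13.9  40.7] M [-0.11 -0.   -0.03]
TCP-> [0.4247 0.0357 0.0656] {'d_cm': array([-1.99, -0.13,  0.  ]), 'turn': array([ 7.0000e-02, -1.7993e+02])}
```

View pics/f2.png

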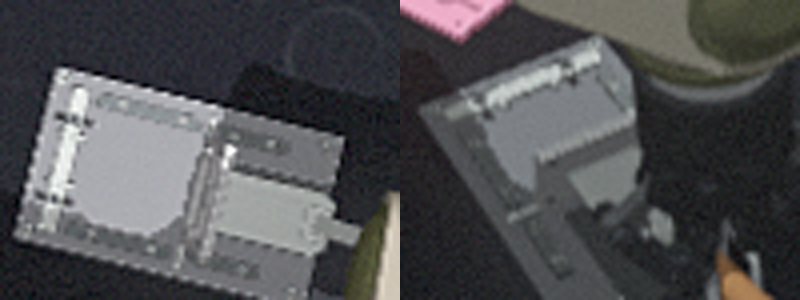

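The cover is nearly upright just behind the rib. Pushing it over slowly.

Emit:
drive_tool(rows=[[[-0.25,-0.05,0],0],[[-0.5,-0.1,0],0],[[-0.75,-0.1,0],0],[[-1.0,-0.1,0],0],[[-1.25,-0.1,0],0],[[-1.5,-0.1,0],0],[[-1.75,-0.1,0],0],[[-1.75,-0.1,0],0]])

```text
time_s: 9.75
position: [0.424, 0.0333, 0.0651]
tool_rot: [-0.44, 0.556, -0.554, 0.437]
ft_force: [0.0, 0.5, -1.2]
finger_gap: 0.0167
```

Emit:
drive_tool(rows=[[[0,0,0],0],[[0,0,0],0],[[0,0,0],0],[[0,0,0],0]])

```text
time_s: 10.08
position: [0.4239, 0.0332, 0.0651]
tool_rot: [-0.44, 0.556, -0.554, 0.437]
ft_force: [-0.6, -0.2, -1.3]
finger_gap: 0.0166
```

```bash
python3 tp.py 0 6 42
python3 - <<'E'
from plant import *
import pickle
from prof import *
d={n:camera(n) for n in('top','scene')};pickle.dump(d,open('c6.pkl','wb'))
a=d['top']['image'][205:280,215:315,::-1];b=d['scene']['image'][210:285,180:280,::-1]
cv2.imwrite('pics/f3.png',np.hstack([cv2.resize(v,(400,300),interpolation=cv2.INTER_CUBIC) for v in(a,b)]))
for n in d: print(n,prof(d[n],.016,'y',-20,110,-12,12),prof(d[n],.016,'y',-20,110,28,37))
E
```

```text
t 10.0833 F [-0.56 -0.17 -1.34] gap 0.0166 vel 0.002
tip world [0.4617 0.1825 0.0415] yaw -13.32 tip fix mm [-0.3  3.4 41.5] M [-0.05  0.03 -0.09]
TCP-> [0.4247 0.0357 0.0656] {'d_cm': array([-0.26, -0.05,  0.01]), 'turn': array([ 8.0000e-02, -1.7992e+02])}
top [(-4.5, -4.8), (-1.0, -4.8), (3.5, 11.9), (18.0, 17.1), (63.0, -15.9), (88.0, -2.9), (92.5, 17.3), (103.5, -15.8)] [(-18.5, 2.5), (-3.0, 9.0), (0.0, -8.0), (3.5, 16.5), (9.0, -10.8), (13.0, 29.4), (53.0, -8.5), (58.5, 9.9), (64.0, -14.6), (79.0, 2.3), (84.5, -11.6), (91.5, 19.1), (96.5, -8.9), (100.5, 5.8), (104.0, -10.2)]
scene [(-18.0, 2.7), (-1.0, 8.2), (28.5, 12.7), (67.0, -12.2), (85.5, -3.0), (92.0, 13.5), (105.5, -9.9)] [(27.5, 14.3), (37.5, 2.7), (55.0, -5.8), (60.5, 4.4), (67.5, -12.1), (84.5, -3.9), (91.0, 12.2), (97.5, -8.1)]
```

View pics/f3.png

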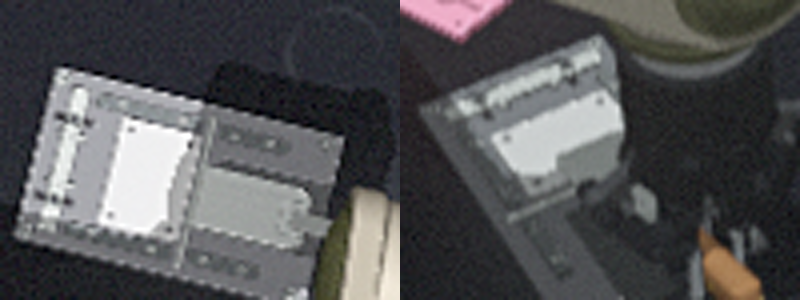

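The cover has come down plain side up in the measuring bay, near edge just past the rib (y ≈ 4 to 64). Next: back off, lower the blade just above rib height, and push.

Emit:
drive_tool(rows=[[[0.6,0,0.02],0],[[1.3,0,0.02],0],[[1.3,0.8,0.02],0],[[1.3,1.6,0.02],0],[[1.3,2.4,0.02],0],[[1.3,2.8,0.02],0],[[1.3,2.9,0.02],0],[[1.3,2.9,0.02],0]])

```text
time_s: 10.85
position: [0.4208, 0.0207, 0.0356]
tool_rot: [-0.44, 0.556, -0.553, 0.437]
ft_force: [0.1, -0.1, -0.6]
finger_gap: 0.0167
```

Emit:
drive_tool(rows=[[[0,0,0],0],[[0,0,0],0]])

```text
time_s: 11.02
position: [0.4209, 0.0207, 0.0357]
tool_rot: [-0.44, 0.556, -0.553, 0.437]
ft_force: [0.5, -0.6, -0.9]
finger_gap: 0.0164
```

```bash
python3 tp.py 0 5 12.2
python3 - <<'E'
from plant import *
from prof import *
c=camera('top');print('cover x',prof(c,.016,'x',-60,60,30,60),'y',prof(c,.016,'y',-20,110,-12,12))
E
```

```text
t 11.0167 F [ 0.52 -0.58 -0.93] gap 0.0164 vel 0.003
tip world [0.4586 0.1701 0.0121] yaw -13.3 tip fix mm [-0.5 -9.4 12.1] M [-0.07 -0.02  0.04]
TCP-> [0.4244 0.0347 0.0358] {'d_cm': array([-1.44, -0.01,  0.02]), 'turn': array([ 1.000e-01, -1.799e+02])}
cover x [(-53.0, -5.3), (-38.5, 16.3), (-33.5, -4.1), (-28.0, 3.0), (-16.0, 15.3), (32.0, -3.7), (35.5, 4.4), (41.5, -28.9), (45.5, 4.3), (56.5, 7.7)] y [(-17.5, -3.8), (-11.5, -6.1), (-3.5, 8.4), (-0.5, -3.3), (3.5, 27.9), (63.0, -16.0), (88.0, -3.0), (92.5, 18.1), (103.5, -15.8)]
```

Run:
```python
import pickle
from prof import *
d=pickle.load(open('c0.pkl','rb'))
for n in d:
    c=d[n];g=cv2.cvtColor(c['image'],cv2.COLOR_RGB2GRAY).astype(np.float32)
    u=np.arange(-44,45,4);v=np.arange(70,110,2)
    V,U=np.meshgrid(v,u);W=FO+np.stack([U,V,0*U],-1).reshape(-1,3)/1000.@Rz(FY).T;W[:,2]=.011
    p=proj(c,W).astype(np.float32);I=cv2.remap(g,p[:,:1],p[:,1:],cv2.INTER_LINEAR).reshape(U.shape)
    print(n,'y',v)
    for x,r in zip(u,I): print(x,r.astype(int))
```

```text
scene y [ 70  72  74  76  78  80  82  84  86  88  90  92  94  96  98 100 102 104
 106 108]
-44 [132 122 116 118 117 119 116 116 119 121 120 112 105 121 160 184 193 197
 197 190]
-40 [127 127 127 127 127 129 129 129 128 127 123 120 126 145 173 193 199 199
 196 191]
-36 [129 128 129 129 129 129 127 122 116 109 106 106 108 138 166 172 177 173
 168 161]
-32 [127 128 129 128 126 122 116 103  84  74  68  64  88 113 126 136 124 102
  99 103]
-28 [127 128 128 128 129 131 130 123 115 112 108 107 119 142 151 145 134 119
 104  95]
-24 [128 128 128 128 128 128 129 128 127 124 122 121 124 140 163 186 196 195
 170 149]
-20 [127 128 128 128 127 128 129 128 121 117 126 140 162 170 175 180 192 195
 193 173]
-16 [128 129 129 129 129 128 129 130 125 112  98 109 128 155 174 188 196 198
 194 183]
-12 [130 128 127 127 128 128 127 128 127 125 123 121 125 141 168 190 196 197
 193 185]
-8 [130 129 128 129 129 128 128 126 127 128 124 118 118 142 168 183 196 196
 191 179]
-4 [128 128 130 128 127 127 127 129 129 123 115 106 103 120 151 179 192 197
 192 182]
0 [127 127 127 127 129 130 130 131 130 129 122 112 118
[... 2347 characters left out ...]
91
 168 160]
16 [163 164 165 163 162 164 164 161 155 159 168 180 201 212 214 221 221 177
 155 146]
20 [165 165 165 164 163 164 164 163 177 187 181 182 200 206 215 224 219 186
 146 134]
24 [166 165 164 164 165 167 166 165 162 158 147 155 202 215 221 228 216 191
 150 144]
28 [164 164 164 164 165 171 167 155 124 117 128 153 151 143 137 138 136 104
 102  97]
32 [164 165 165 165 164 170 165 138 106  89  77 125 168 145 112  99 139 132
 106  86]
36 [167 166 166 166 166 165 165 160 158 161 151 158 213 214 203 201 199 189
 174 166]
40 [164 163 161 163 166 165 166 166 166 165 164 175 203 225 231 233 227 190
 167 152]
44 [144 144 137 140 155 153 143 135 146 158 152 179 216 228 229 227 229 204
 174 163]
```

Emit:
drive_tool(rows=[[[-0.4,0,0.03],0],[[-0.8,0,0.05],0],[[-1.1,0,0.05],0],[[-1.4,0,0.05],0],[[-1.7,0,0.05],0],[[-2.0,0,0.05],0],[[-2.2,0,0.05],0],[[-2.2,0,0.05],0]])

```text
time_s: 11.73
position: [0.4266, 0.0424, 0.0357]
tool_rot: [-0.44, 0.556, -0.553, 0.437]
ft_force: [0.4, -0.6, -0.7]
finger_gap: 0.0166
```

```bash
python3 tp.py
python3 - <<'E'
from plant import *
from prof import *
c=camera('top');print('cover x',prof(c,.016,'x',-60,60,30,60),'y',prof(c,.016,'y',-20,110,-12,12))
E
```

```text
t 11.7333 F [ 0.44 -0.64 -0.66] gap 0.0166 vel 0.009
tip world [0.4642 0.1917 0.0121] yaw -13.28 tip fix mm [-0.  13.  12.1] M [-0.07 -0.01  0.04]
cover x [(-53.0, -5.5), (-38.5, 15.2), (-21.5, 14.5), (41.5, -28.3), (46.0, 3.4), (56.0, 7.8)] y [(5.0, -5.2), (11.5, 10.1), (19.5, 15.0), (71.0, -16.0), (88.0, -2.5), (92.5, 17.1), (103.5, -15.9)]
```

Emit:
drive_tool(rows=[[[-0.2,0,0],0],[[-0.4,0,0],0],[[-0.6,0,0],0],[[-0.75,0,0],0],[[-0.8,0,0],0],[[-0.8,0,0],0]])

```text
time_s: 12.28
position: [0.4284, 0.0501, 0.0357]
tool_rot: [-0.44, 0.556, -0.553, 0.437]
ft_force: [0.1, -0.6, -0.5]
finger_gap: 0.0163
```

Emit:
drive_tool(rows=[[[-0.05,0,0],0],[[-0.1,0,0],0],[[-0.1,0,0],0]])

```text
time_s: 12.53
position: [0.4286, 0.0512, 0.0357]
tool_rot: [-0.44, 0.556, -0.553, 0.437]
ft_force: [-0.7, 0.2, -1.0]
finger_gap: 0.0168
```

```bash
python3 tp.py
```

```text
t 12.5333 F [-0.68  0.24 -0.99] gap 0.0168 vel 0.002
tip world [0.4662 0.2005 0.0121] yaw -13.27 tip fix mm [-0.1 22.  12.1] M [-0.08  0.01  0.01]
```

Emit:
drive_tool(rows=[[[-0.05,0,0],0],[[-0.1,0,0],0],[[-0.1,0,0],0]])

```text
time_s: 12.78
position: [0.4289, 0.0522, 0.0357]
tool_rot: [-0.44, 0.556, -0.553, 0.437]
ft_force: [0.1, -1.2, -1.3]
finger_gap: 0.0164
```

Emit:
drive_tool(rows=[[[-0.04,0,0],0],[[-0.08,0,0],0],[[-0.08,0,0],0]])

```text
time_s: 13.03
position: [0.4291, 0.053, 0.0357]
tool_rot: [-0.44, 0.556, -0.553, 0.437]
ft_force: [-0.1, -1.3, -1.4]
finger_gap: 0.0165
```

```bash
python3 tp.py
```

```text
t 13.0333 F [-0.14 -1.31 -1.43] gap 0.0165 vel 0.003
tip world [0.4667 0.2024 0.0121] yaw -13.28 tip fix mm [-0.1 23.9 12.1] M [-0.07  0.04 -0.01]
```

Emit:
drive_tool(rows=[[[-0.03,0,0],0],[[-0.06,0,0],0],[[-0.06,0,0],0]])

```text
time_s: 13.28
position: [0.4292, 0.0537, 0.0357]
tool_rot: [-0.44, 0.556, -0.553, 0.437]
ft_force: [0.1, -0.2, -1.9]
finger_gap: 0.0166
```

```bash
python3 tp.py
python3 - <<'E'
from plant import *
from prof import *
for n in('top','scene'):
    c=camera(n);print(n,'y@16',prof(c,.016,'y',20,110,-12,12),prof(c,.016,'y',20,110,20,34))
E
```

```text
t 13.2833 F [ 0.13 -0.17 -1.89] gap 0.0166 vel 0.002
tip world [0.4668 0.203  0.0121] yaw -13.27 tip fix mm [-0.1 24.6 12.1] M [-0.09  0.03 -0.02]
top y@16 [(22.5, 10.1), (29.0, 16.4), (82.5, -15.2), (92.5, 17.2), (103.5, -15.6)] [(22.5, 15.1), (27.0, 12.7), (34.5, 2.3), (72.5, -2.3), (77.0, 3.9), (83.5, -19.3), (92.0, 14.4), (99.5, 2.4), (103.5, -14.4)]
scene y@16 [(31.0, 11.4), (86.0, -15.3), (92.5, 13.3), (105.0, -9.6)] [(29.5, 7.9), (38.0, 5.0), (44.0, 5.6), (52.5, 3.5), (74.5, -2.4), (86.0, -16.2), (91.5, 10.2), (98.0, -5.2), (104.5, -5.7)]
```

Emit:
drive_tool(rows=[[[-0.03,0,0],0],[[-0.06,0,0],0],[[-0.06,0,0],0]])

```text
time_s: 13.63
position: [0.4294, 0.0543, 0.0357]
tool_rot: [-0.44, 0.556, -0.553, 0.437]
ft_force: [0.6, 0.2, -1.5]
finger_gap: 0.0167
```

Emit:
drive_tool(rows=[[[-0.03,0,0],0],[[-0.05,0,0],0],[[-0.05,0,0],0]])

```text
time_s: 13.88
position: [0.4295, 0.0548, 0.0357]
tool_rot: [-0.44, 0.556, -0.553, 0.437]
ft_force: [0.6, -0.4, -0.9]
finger_gap: 0.0168
```

```bash
python3 tp.py
```

```text
t 13.8833 F [ 0.58 -0.44 -0.9 ] gap 0.0168 vel 0.001
tip world [0.4671 0.2042 0.0121] yaw -13.27 tip fix mm [-0.1 25.7 12.1] M [-0.11 -0.    0.02]
```

Emit:
drive_tool(rows=[[[-0.03,0,0],0],[[-0.05,0,0],0],[[-0.05,0,0],0]])

```text
time_s: 14.13
position: [0.4296, 0.0553, 0.0357]
tool_rot: [-0.44, 0.556, -0.553, 0.437]
ft_force: [0.6, -0.7, -1.5]
finger_gap: 0.0166
```

Emit:
drive_tool(rows=[[[-0.03,0,0],0],[[-0.05,0,0],0],[[-0.05,0,0],0]])

```text
time_s: 14.38
position: [0.4297, 0.0559, 0.0357]
tool_rot: [-0.44, 0.556, -0.553, 0.437]
ft_force: [-0.4, 0.0, -1.3]
finger_gap: 0.0166
```

```bash
python3 tp.py
```

```text
t 14.3833 F [-0.36  0.04 -1.28] gap 0.0166 vel 0.001
tip world [0.4673 0.2052 0.0121] yaw -13.27 tip fix mm [-0.1 26.8 12.1] M [-0.14  0.08 -0.04]
```

Run:
```python
from plant import *
from prof import *
import pickle
d={}
for n in('top','scene'):
    c=d[n]=camera(n);print(n,'y@16',prof(c,.016,'y',10,110,-12,12),prof(c,.016,'y',10,110,24,36),prof(c,.016,'y',10,110,-36,-24),'blade tip y@14',prof(c,.014,'y',5,45,-18,-5))
pickle.dump(d,open('c7.pkl','wb'))
```

```text
top y@16 [(20.5, -5.6), (25.5, 8.8), (31.0, 15.6), (84.5, -17.1), (92.5, 17.9), (103.5, -15.7)] [(21.0, -2.2), (26.0, 22.1), (31.5, -3.2), (34.5, 5.1), (74.0, -7.9), (79.5, 10.1), (85.5, -22.7), (91.5, 17.3), (97.0, -4.3), (100.0, 4.3), (103.5, -12.6)] [(21.0, -2.2), (25.0, 17.1), (30.5, -7.4), (36.0, 5.2), (68.0, 2.4), (75.0, -11.0), (79.5, 12.7), (85.5, -20.6), (92.0, 14.3), (97.0, -4.8), (100.0, 8.0), (105.5, -12.1)] blade tip y@14 [(21.0, -5.4), (29.5, 18.2)]
scene y@16 [(22.0, -3.6), (32.0, 11.9), (87.0, -11.8), (93.5, 9.9), (105.5, -9.8)] [(35.5, 4.6), (41.5, 6.6), (46.0, 6.6), (54.5, 5.1), (77.5, -4.0), (87.5, -10.2), (92.5, 3.8), (97.5, -7.7), (104.5, -2.5)] [(26.5, 8.4), (33.5, -3.9), (40.0, 4.9), (76.5, -3.4), (87.0, -6.0), (92.0, 2.5), (98.5, -7.4), (107.5, 3.2)] blade tip y@14 [(24.0, -3.3), (33.0, 12.9)]
```

Emit:
drive_tool(rows=[[[-0.03,0,0],0],[[-0.06,0,0],0],[[-0.06,0,0],0]])

```text
time_s: 14.73
position: [0.4298, 0.0565, 0.0357]
tool_rot: [-0.44, 0.556, -0.553, 0.437]
ft_force: [-0.6, -0.6, -1.4]
finger_gap: 0.0165
```

Emit:
drive_tool(rows=[[[-0.03,0,0],0],[[-0.06,0,0],0],[[-0.06,0,0],0]])

```text
time_s: 14.98
position: [0.43, 0.0571, 0.0357]
tool_rot: [-0.44, 0.556, -0.553, 0.438]
ft_force: [-0.1, -1.0, -0.5]
finger_gap: 0.0165
```

```bash
python3 tp.py
```

```text
t 14.9833 F [-0.15 -1.01 -0.49] gap 0.0165 vel 0.001
tip world [0.4676 0.2065 0.0121] yaw -13.27 tip fix mm [-0.1 28.1 12.1] M [-0.07  0.01  0.03]
```

Emit:
drive_tool(rows=[[[-0.03,0,0],0],[[-0.06,0,0],0],[[-0.06,0,0],0]])

```text
time_s: 15.23
position: [0.4302, 0.0576, 0.0357]
tool_rot: [-0.44, 0.556, -0.553, 0.437]
ft_force: [-0.8, -1.9, 0.1]
finger_gap: 0.0166
```

Emit:
drive_tool(rows=[[[-0.03,0,0],0],[[-0.05,0,0],0],[[-0.05,0,0],0]])

```text
time_s: 15.48
position: [0.4303, 0.0577, 0.0358]
tool_rot: [-0.441, 0.555, -0.553, 0.437]
ft_force: [-1.2, -5.7, 0.1]
finger_gap: 0.0163
```

```bash
python3 tp.py
```

```text
t 15.4833 F [-1.23 -5.74  0.06] gap 0.0163 vel 0.002
tip world [0.4678 0.2071 0.0122] yaw -13.25 tip fix mm [-0.1 28.8 12.2] M [-0.95  0.19  0.  ]
```

Contact: about 5.7 N on the screws. Holding there for a second.

Emit:
drive_tool(rows=[[[-0.05,0,0],0],[[-0.05,0,0],0],[[-0.05,0,0],0],[[-0.05,0,0],0],[[-0.05,0,0],0],[[-0.05,0,0],0],[[-0.05,0,0],0],[[-0.05,0,0],0]])

```text
time_s: 16.15
position: [0.4303, 0.0578, 0.0358]
tool_rot: [-0.441, 0.555, -0.553, 0.437]
ft_force: [-1.6, -6.0, 1.1]
finger_gap: 0.0162
```

Emit:
drive_tool(rows=[[[-0.05,0,0],0],[[-0.05,0,0],0],[[-0.05,0,0],0],[[-0.05,0,0],0],[[-0.05,0,0],0],[[-0.05,0,0],0],[[-0.05,0,0],0],[[-0.05,0,0],0]])

```text
time_s: 16.82
position: [0.4303, 0.0578, 0.0359]
tool_rot: [-0.441, 0.555, -0.554, 0.437]
ft_force: [-1.3, -6.2, 1.5]
finger_gap: 0.0165
```

```bash
python3 tp.py
python3 - <<'E'
from plant import *
from prof import *
import pickle
d={}
for n in('top','scene'):
    c=d[n]=camera(n);print(n,'y@16',prof(c,.016,'y',10,110,-12,12),prof(c,.016,'y',10,110,24,36),prof(c,.016,'y',10,110,-36,-24))
pickle.dump(d,open('c8.pkl','wb'))
E
```

```text
t 16.8167 F [-1.33 -6.25  1.47] gap 0.0165 vel 0.001
tip world [0.4678 0.2072 0.0123] yaw -13.21 tip fix mm [-0.1 28.8 12.3] M [-1.01  0.22 -0.  ]
top y@16 [(22.0, -6.2), (27.0, 10.0), (32.5, 14.0), (87.0, -17.1), (92.5, 19.3), (103.5, -15.7)] [(27.0, 17.6), (31.0, 9.9), (37.5, 6.0), (76.5, -6.4), (81.5, 6.1), (87.5, -25.7), (92.0, 17.4), (97.0, -4.1), (100.0, 4.1), (103.5, -12.4)] [(26.5, 18.3), (33.0, -9.6), (37.0, 6.4), (59.5, -2.3), (68.0, 2.4), (76.0, -4.6), (81.0, 6.3), (87.5, -21.2), (92.0, 17.0), (96.5, -7.4), (100.0, 8.3), (105.0, -11.7)]
scene y@16 [(24.0, -3.3), (35.5, 11.0), (88.0, -8.0), (94.5, 7.0), (105.0, -9.6)] [(36.5, 5.1), (49.0, 7.0), (57.0, 5.9), (78.5, -3.8), (88.5, -6.4), (97.5, -7.3), (104.5, -2.9)] [(28.5, 8.1), (35.0, -2.8), (41.0, 4.4), (82.5, 2.3), (88.5, -5.4), (99.0, -7.3)]
```

Squarely home in both views, and seated. Retreating.

Emit:
drive_tool(rows=[[[0.3,0,0],0],[[1.5,-0.05,0],0],[[3,-0.1,0],0],[[5,-0.5,0],0],[[7,-2,0],0],[[10,-4,0],0],[[12,-4,0],0],[[12,-4,0],0]])

```text
time_s: 17.58
position: [0.4034, -0.0617, 0.0772]
tool_rot: [0.44, -0.555, 0.555, -0.437]
ft_force: [0.7, -0.3, -1.9]
finger_gap: 0.0166
```

```bash
python3 tp.py; python3 g.py .5789 -.1234 .0740 -0.6
```

```text
t 17.5833 F [ 0.7  -0.32 -1.88] gap 0.0166 vel 0.078
tip world [0.4414 0.0875 0.0536] yaw -13.39 tip fix mm [  1.9 -93.7  53.6] M [-0.09 -0.01 -0.03]
17.5833 [ 0.4034 -0.0617  0.0772] F [ 0.7  -0.32 -1.88] 0.01659788948464679
{'d_cm': array([ 1.93,  0.29, 18.5 ]), 'turn': array([-12.79, 167.21])}
```

Emit:
drive_tool(rows=[[[1.9,0.2,18.5],-12.8],[[1.9,0.2,18.5],-12.8],[[1.9,0.2,18.5],-12.8],[[1.9,0.2,18.5],-12.8],[[1.9,0.2,18.5],-12.8],[[1.9,0.2,18.5],-12.8],[[1.9,0.2,18.5],-12.8],[[1.9,0.2,18.5],-12.8]])

```text
time_s: 18.25
position: [0.5781, -0.1221, 0.0743]
tool_rot: [-0.499, 0.503, -0.502, 0.496]
ft_force: [0.1, -0.9, -1.0]
finger_gap: 0.0164
```

```bash
python3 g.py .5789 -.1234 .0240 -0.6
python3 - <<'E'
from plant import *
from prof import *
for n in('top','scene'):
    c=camera(n);print(n,'y@16',prof(c,.016,'y',10,110,-12,12),'x',prof(c,.016,'x',-60,60,35,75))
E
```

```text
18.25 [ 0.5781 -0.1221  0.0743] F [ 0.08 -0.9  -1.04] 0.0164211846646993
{'d_cm': array([0.11, 5.03, 0.11]), 'turn': array([ 4.0000e-02, -1.7996e+02])}
top y@16 [(27.0, 16.3), (87.0, -13.7), (92.5, 14.2), (103.5, -11.4)] x [(-53.0, -5.6), (-38.5, 14.9), (-33.0, -2.6), (36.5, 2.8), (42.0, -23.3), (47.0, 2.9), (56.5, 4.1)]
scene y@16 [(28.5, 7.8), (88.0, -5.5), (94.5, 4.1), (105.0, -6.9)] x [(-58.0, -2.5), (-40.5, 12.7), (39.5, -13.9), (58.0, -3.3)]
```

The cover stayed at home: centre about 35 mm before the bar and within 1 mm of the middle. Lowering the spatula back to where it was picked up.

Emit:
drive_tool(rows=[[[0.1,1.2,0.1],0],[[0.1,2.4,0.1],0],[[0.1,3.6,0.1],0],[[0.1,4.4,0.1],0],[[0.1,4.8,0.1],0],[[0.1,4.9,0.1],0],[[0.1,5.0,0.1],0],[[0.1,5.0,0.1],0]])

```text
time_s: 19.02
position: [0.5787, -0.1234, 0.0252]
tool_rot: [-0.499, 0.503, -0.502, 0.496]
ft_force: [-1.7, 0.1, -1.3]
finger_gap: 0.0171
```

```bash
python3 tp.py
```

```text
t 19.0167 F [-1.67  0.09 -1.3 ] gap 0.0171 vel 0.003
tip world [0.5825 0.0306 0.0016] yaw -0.58 tip fix mm [ 152.5 -116.3    1.6] M [ 0.01  0.21 -0.08]
```

Emit:
drive_tool(rows=[[[0,0.1,0],0],[[0,0.15,0],0],[[0,0.15,0],0]])

```text
time_s: 19.27
position: [0.5787, -0.1235, 0.024]
tool_rot: [-0.499, 0.503, -0.502, 0.496]
ft_force: [-2.1, -0.3, 0.5]
finger_gap: 0.0164
```

```bash
python3 tp.py
```

```text
t 19.2667 F [-2.06 -0.32  0.55] gap 0.0164 vel 0.003
tip world [5.826e-01 3.050e-02 4.000e-04] yaw -0.58 tip fix mm [ 152.5 -116.5    0.4] M [-0.02  0.33 -0.04]
```

Touching down. Releasing, then lifting.

Emit:
drive_tool(rows=[[[0,0,0],0],[[0,0,0],0],[[0,0,0],0],[[0,0,0],0],[[0,0,0],0],[[0,0,0],0],[[0,0,0],0],[[0,0,0],0]], jaw=-1)

```text
time_s: 19.93
position: [0.5787, -0.1235, 0.024]
tool_rot: [-0.499, 0.503, -0.502, 0.496]
ft_force: [-0.1, 0.2, 1.0]
finger_gap: 0.0855
```

Emit:
drive_tool(rows=[[[0,-1,0],0],[[0,-3,0],0],[[0,-6,0],0],[[0,-9,0],0],[[0,-12,0],0],[[0,-14,0],0],[[0,-14,0],0],[[0,-14,0],0]])

```text
time_s: 20.6
position: [0.5795, -0.1231, 0.1655]
tool_rot: [0.499, -0.502, 0.503, -0.496]
ft_force: [0.5, -0.1, -1.5]
finger_gap: 0.0856
```

Run:
```python
from plant import *
from prof import *
o=get_obs();print(o['time_s'],o['position'],o['finger_gap'])
d={n:camera(n) for n in('top','scene')}
for n in d: print(n,'cover y',prof(d[n],.016,'y',10,110,-12,12),'x',prof(d[n],.016,'x',-60,60,35,75))
a=d['top']['image'][180:290,210:400,::-1];b=d['scene']['image'][200:350,190:400,::-1]
cv2.imwrite('pics/end.png',np.hstack([cv2.resize(v,(400,300),interpolation=cv2.INTER_CUBIC) for v in(a,b)]))
```

```text
20.6 [ 0.57952464 -0.12308834  0.16546131] 0.08555325978018706
top cover y [(27.0, 16.5), (87.0, -13.7), (92.5, 14.2), (103.5, -11.7)] x [(-53.0, -5.1), (-38.5, 14.6), (-33.0, -2.3), (36.5, 3.1), (42.0, -22.9), (48.0, 9.7), (56.5, 7.1)]
scene cover y [(28.5, 8.3), (88.5, -5.1), (95.0, 4.4), (105.0, -7.0)] x [(-58.0, -2.4), (-40.5, 13.2), (39.5, -13.5), (45.0, 7.6), (58.0, -5.5)]
```

View pics/end.png

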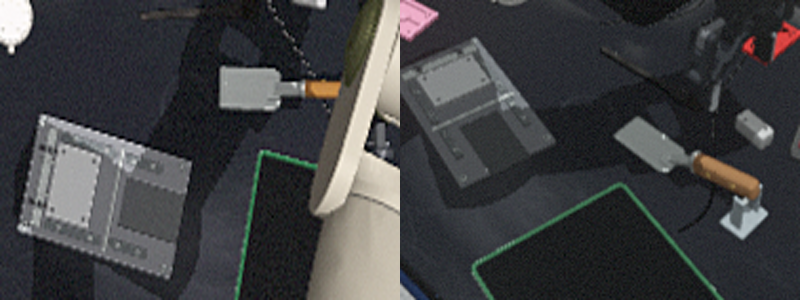

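The spatula lies in its rest, blade on the bench at (645,145). The cover lies plain side up against the end stop, and the brush and gauge block are where they were. Handing in.

```bash
python3 -c "
from plant import *
print(job_done())"
```

```text
the job is handed in; nothing more can be done
None
```

The cover is turned over, seated against both stop screws, and the job is handed in at about 20.6 s of the 67 s allowed; no verdict came back.

**What I did:**
- I took the spatula by its handle and felt for the slot floor, then slid the blade about 23 mm in under the cover.
- I tipped the cover up along an arc and over the rib, so it came down pocketed side down in the measuring bay.
- I pushed it home and held it there for over 1 s at about 6 N by the wrist sensor. Then I put the spatula back in its rest and opened the gripper.

**Last checks, from both cameras:**
- **Cover:** plain side up, square to the bar, centre about 35 mm before it and within about 1 mm of the middle. It did not shift when the blade was withdrawn.
- **Spatula:** blade on the bench, handle in the rest, clear of the fixture.
- **Bystanders:** the brush and gauge block look unmoved in the last picture. I worked well clear of the dial gauge and check weight but did not re-measure them.

**Disagreements and limits:**
- The two cameras differed by about 2 mm, so I used the average or the position of one part relative to another.
- The screw position I read from the images was about 3–4 mm short, so the real stop was found by force.
- The cover's flatness was judged from the edges and the pictures, not measured as an angle.

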